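Put the loose cell away in its flip-cap tube

ROBOT

A 6-joint arm with a two-finger parallel gripper is mounted at the origin on the work surface. World frame = base frame: x ahead of the robot, y to its left, z up, the work surface at z = 0. Lengths are in m, angles in degrees, forces in N, time in s.
With the tool pointing down it reaches from about 0.3 to 0.875 m from the base axis. Payload 6.4 kg.
Tool frame: the origin (TCP) lies on the mounting face of the last link; the fingertips stand 166 mm ahead of it and the grasp point (between the pads) lies 147 mm ahead of it; z points along the fingers, y is the line along which they close (so a half turn about z gives the same grasp; the last joint's range is limited). The gripper opens to 88 mm and grips with 3 to 60 N. Pads are 18 mm wide; open, the fingers measure 123 mm over their backs; the gripper's body (75 mm by 187 mm) begins 45 mm behind the grasp point.
Start: joints at [61.633, 10.359, 92.074, -0, 77.567, -11.82], TCP at [0.164, 0.551, 0.405] pointing down, gripper open.
Joint ranges: [-171.53, 171.53], [-51.25, 118.39], [17.06, 147.69], [-65.23, 245.23], [0, 150.52], [-178.68, 178.68]. Speed limits (degrees/s): [147.25, 147.25, 172.46, 180, 180, 180].

INTERFACE

Orientations are given as [roll, pitch, yaw] about the fixed x, y, z axes, in that order (R = Rz(yaw) Ry(pitch) Rx(roll)).
In Python, from workcell import bot gives the robot as it stands. The module is installed in compiled form; this text tells all that it offers.
- The arm moves only by the tool jog_arm, never from a script. Its argument "plan" is a list of rows, each a list of 7 numbers: the turn, a rotation vector about the tool's x, y, z as a fraction of full scale, then the shift along the tool's x, y, z as a fraction of full scale, then the opening, from 0 (shut) to 1 (fully open). A call has 1 to 20 rows; each row shifts and turns the commanded pose from where the row before left it, along the tool's axes as they then stand; what a row does not reach is not made up. Full scale, the value 1, is 0.12 m for a shift and 2 pi rad for a turn. A row lasts 1/8 s, in which the tool goes at most 62.5 mm and 10.7 degrees, less where a joint would pass 70% of its speed; a pose out of reach is approached as far as the arm can. A call with a number of a shift or a turn outside -1 to 1 is refused whole. A call with a gripper value outside its range is refused whole. The fingers move at their own pace and stop on an object; "newtons" is the grip in N (left out, the last holds). Time passes only in rows, so rows that do not move let the fingers close. It gives the time, the measured TCP pose, the force, the opening and the grip force at its end, in the units of the state.
- bot.observe(): the state, without advancing time (a new reading comes with each control period).
- bot.snapshot(name): name is "side" or "top" or "wrist"; returns the picture (384x512x3 uint8, blue, green, red); there is no depth.
- bot.camera_model(name): a dict with "intrinsics" (3x3 intrinsics, pixels), "R" (3x3) and "t" (3): a world point X has camera coordinates R X + t; the wrist camera has in their place "tool_from_camera" (4x4, takes a point from camera to tool coordinates, whose origin is the TCP and whose axes are the flange's). Camera axes: x right, y down, z forward; pixel columns grow to the right and rows downward; lengths in m; the calibration is good to about 2 mm. A picture is of the moment at which its call begins: read the wrist's pose just before it. camera_model takes no time and is no camera call.
- bot.hand_in(): hands the job in; it is judged then, once.
The state is a dict: "time_s": time; "q": joint angles; "dq": joint speeds; "joint_efforts": joint torques, N m; "position": TCP position; "tcp_rot": TCP orientation; "force": force on the tool from outside, world axes, zero at the start; "torque": the same for the moment, N m; "width": finger opening in m; "grasp_force": force on a finger pad.
Only numpy, scipy, OpenCV 4.12 (cv2) and the standard library are available. Lean on these libraries where they do the work, as an engineer would, in place of code of your own. Each camera call takes 0.05 s, during which the arm holds its last target. There are 200 camera calls.

TASK

Put the loose battery cell away: flick the cap of the short tube in the rack right back, past upright, drop the cell in and press the cap fully shut again. Also press home the caps that have been left open or ajar on the other tubes, so that all four end up shut, and do not shift or knock over the other things on the bench.

Things in the scene. Friction and masses are not known exactly. Their poses are not given: they have to be found in the camera images.
- rack: Plain wooden tube rack, fixed to the bench: 76 mm (x) by 272 mm (y), base board 12 mm thick, a pierced top board whose upper face is 62 mm above the bench and end cheeks up to 72 mm. Four places in a row along its y axis at -93, -31, +31 and +93 mm, one tube in each. Origin: centre of its underside; its -x side is the front.
- tube_short: The only short tube: clear plastic, empty, 84 mm tall (the others 110), outside diameter 40, bore 35, 80 mm deep. Clipped fast in any of the four places; cannot move. Origin: centre of its underside, 12 mm above the bench; z up. -x points to the lip of its cap, roughly to the rack's front; each tube is turned differently. Cap hinge axis: along y through (+22, 0, +84) mm, at rim level.
- tube_screws: Tall flip-cap tube, 110 mm, clear plastic, holding brass screws. Clipped fast in the rack like tube_short, in any place. Origin, axes, diameter and cap as for tube_short, but the hinge axis is at (+22, 0, +110) mm and the shut cap's top at 118 mm above the origin.
- tube_spacers: Tall flip-cap tube, 110 mm, clear plastic, holding black spacers. Clipped fast in the rack like tube_short, in any place. Origin, axes, diameter and cap as for tube_short, but the hinge axis is at (+22, 0, +110) mm and the shut cap's top at 118 mm above the origin.
- tube_fuses: Tall flip-cap tube, 110 mm, clear plastic, holding steel fuses. Clipped fast in the rack like tube_short, in any place. Origin, axes, diameter and cap as for tube_short, but the hinge axis is at (+22, 0, +110) mm and the shut cap's top at 118 mm above the origin.
- cap_short (a joint): Hinged cap of tube_short; shut at the start. Value in rad: 0 = shut home, growing as the lip swings up and over to the hinge side, 1.57 = standing straight up, stop at 2.4. Stiff hinge (friction about 0.09 N m, 1.7 N at the lip), no spring or catch: the cap stays where it is left.
- cap_screws (a joint): Hinged cap of tube_screws; at the start it stands open (1.6 to 2.2 rad). Value in rad: 0 = shut home, growing as the lip swings up and over to the hinge side, 1.57 = standing straight up, stop at 2.4. Stiff hinge (friction about 0.09 N m, 1.7 N at the lip), no spring or catch: the cap stays where it is left.
- cap_spacers (a joint): Hinged cap of tube_spacers; at the start it is ajar (0.25 to 0.6 rad). Value in rad: 0 = shut home, growing as the lip swings up and over to the hinge side, 1.57 = standing straight up, stop at 2.4. Stiff hinge (friction about 0.09 N m, 1.7 N at the lip), no spring or catch: the cap stays where it is left.
- cap_fuses (a joint): Hinged cap of tube_fuses; shut at the start. Value in rad: 0 = shut home, growing as the lip swings up and over to the hinge side, 1.57 = standing straight up, stop at 2.4. Stiff hinge (friction about 0.09 N m, 1.7 N at the lip), no spring or catch: the cap stays where it is left.
- cap_short_lip (a point): Outer end of the thumb lip of tube_short's cap, mid thickness, 55 mm from the hinge axis. All caps are alike: white disc 44 mm across, 8 mm thick; shut, it lies on the rim centred on the tube. The flat lip across from the hinge is 26 mm wide, 4 mm thick and reaches 11 mm beyond the disc (33 mm from the tube axis); its underside is 3 mm above rim level and free from below.
- cell: Loose rechargeable cell: upright grey cylinder, 21 mm diameter, 70 mm tall (68 mm body and a 2 mm button of 8 mm diameter on top), about 0.05 to 0.09 kg, standing on its end on the bench left, right or in front of the rack. Origin: centre of its underside; z along its axis.
- cell_center (a point): Middle of the cell, 35 mm above its underside.
- tin: Bystander: plain round metal tin, 56 mm diameter, 45 mm tall, standing left, right or in front of the rack. Origin: centre of its underside.
- adaptor: Bystander: black plug-in power adaptor, 44 by 66 mm, 30 mm tall plus 18 mm pins pointing up, lying left, right or in front of the rack. Origin: centre of its underside.
- bottle: Bystander: white round bottle with a black cap, 48 mm diameter, 165 mm tall, standing close behind the rack. Origin: centre of its underside.
- meter: Bystander: yellow and black multimeter, 74 by 148 by about 45 mm tall, lying flat behind the rack on the right. Origin: centre of its underside.

How it is judged:
By the outcome, as a careful person would: the job done as asked, in the order asked, and still so for the second after the job is handed in, with the robot touching nothing.
It also fails if it takes over 70 s, if anything falls off the work surface, if the arm or the gripper's body presses on something with over 40 N, if the wrist force passes 120 N, or if a joint passes its speed limit or range.

## Working session

There is one attempt and no reset: what is moved stays moved. The work goes in short steps, Python scripts to look and compute and a tool call to move; the robot and the scene stay as the last step left them, time stands still between calls to the robot, and variables do not carry over. Pictures are saved under pics/ and viewed, at most 10 in all, crops included, and the job is handed in when it is done.

Besides the shell and the picture viewer there is one more tool, called after ">>>" in YAML: its name, and indented under it one key for each argument. jog_arm: Moves the arm, as the interface text tells. Shift numbers are shares of 0.12 m and turn numbers shares of 2 pi rad, none past 1 either way. Its arguments: {"type":"object","properties":{"plan":{"type":"array","items":{"type":"array","items":{"type":"number"}}},"newtons":{"type":"number"}},"required":["plan"]}

```bash
mkdir -p pics
python3 - <<'E'
from workcell import bot
import cv2,numpy as np
np.set_printoptions(precision=4,suppress=True)
print(bot.observe())
for n in("side","top","wrist"):
    cv2.imwrite(f"pics/{n}0.png",bot.snapshot(n)); print(n,bot.camera_model(n))
E
```

```text
{'time_s': 0.0, 'q': array([ 61.6347,  10.4022,  92.1315,  -0.001 ,  77.5675, -11.8196]), 'dq': array([-0.0014,  0.0449, -0.0494, -0.0254, -0.0095, -0.075 ]), 'joint_efforts': array([  0.0008, -43.3879, -34.1843,   0.0702,   0.0385,  -0.0001]), 'position': array([0.1636, 0.551 , 0.4038]), 'tcp_rot': array([-179.9008,   -0.0198,  163.4545]), 'force': array([0.3795, 0.3039, 0.5533]), 'torque': array([ 0.0066,  0.0634, -0.009 ]), 'grasp_force': 0.0, 'width': 0.08833554575274492}
side {'intrinsics': array([[355.2992,   0.    , 253.1274],
       [  0.    , 355.2992, 193.6723],
       [  0.    ,   0.    ,   1.    ]]), 'R': array([[ 0.8978, -0.4405,  0.0035],
       [-0.2302, -0.4759, -0.8488],
       [ 0.3756,  0.7612, -0.5286]]), 't': array([-0.5486,  0.2341,  0.7858])}
top {'intrinsics': array([[422.1933,   0.    , 252.9317],
       [  0.    , 422.1933, 189.5016],
       [  0.    ,   0.    ,   1.    ]]), 'R': array([[-0.0034, -0.9997,  0.0227],
       [-0.9965,  0.0015, -0.0841],
       [ 0.0841, -0.0229, -0.9962]]), 't': array([-0.0383,  0.6233,  1.268 ])}
wrist {'intrinsics': array([[311.6483,   0.    , 258.6589],
       [  0.    , 311.6483, 191.3574],
       [  0.    ,   0.    ,   1.    ]]), 'tool_from_camera': array([[ 0.    , -0.9491, -0.315 ,  0.0813],
       [ 1.    , -0.0001,  0.0004, -0.0004],
       [-0.0004, -0.315 ,  0.9491,  0.0193],
       [ 0.    ,  0.    ,  0.    ,  1.    ]])}
```

View pics/top0.png

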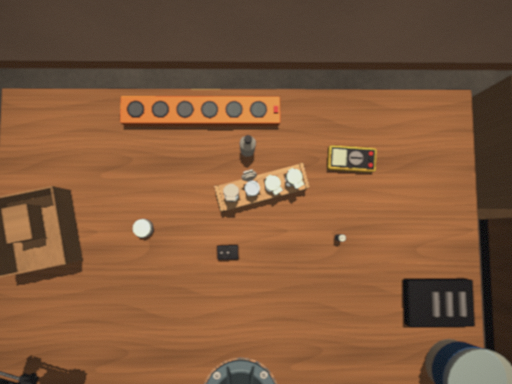

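View pics/side0.png

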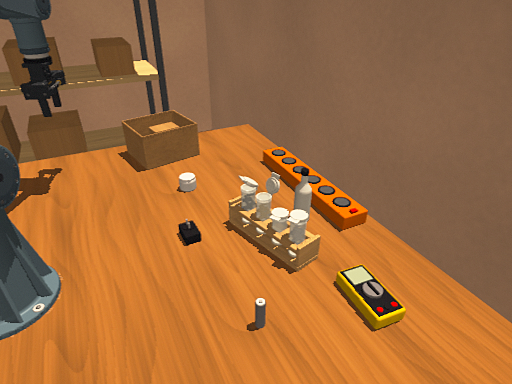

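The top view shows the rack at about (262,188), the cell at (340,239), the tin at (143,229), the adaptor at (228,252), the bottle at (248,146) and the meter at (352,158). Next I'll enlarge the rack.

```bash
python3 - <<'E'
import cv2,numpy as np
a=cv2.imread("pics/top0.png")[155:220,205:315]; b=cv2.imread("pics/side0.png")[165:270,220:330]
a=cv2.resize(a,None,fx=5,fy=5,interpolation=cv2.INTER_CUBIC)[:, :550]
b=cv2.resize(b,None,fx=5,fy=5,interpolation=cv2.INTER_CUBIC)
cv2.imwrite("pics/cropa.png",a);cv2.imwrite("pics/cropb.png",b)
E
cat > h.py <<'E'
from workcell import bot
import cv2,numpy as np
from scipy.spatial.transform import Rotation as Ro
np.set_printoptions(precision=4,suppress=True)
def ray(n,u,v):
    m=bot.camera_model(n);K=m["intrinsics"];d=np.linalg.solve(K,[u,v,1.])
    return -m["R"].T@m["t"], m["R"].T@d
def atz(n,u,v,z):
    c,d=ray(n,u,v); return c+d*(z-c[2])/d[2]
def proj(n,X):
    m=bot.camera_model(n);p=m["intrinsics"]@(m["R"]@np.asarray(X)+m["t"]);return p[:2]/p[2]
E
```

```text
(no output)
```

View pics/cropa.png

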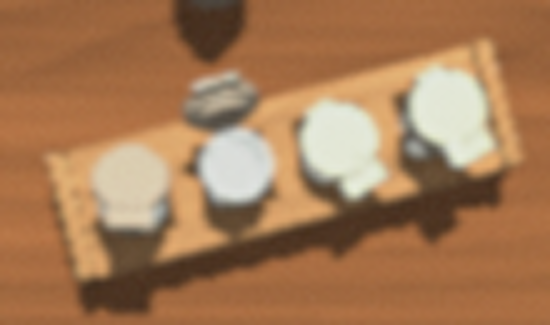

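View pics/cropb.png

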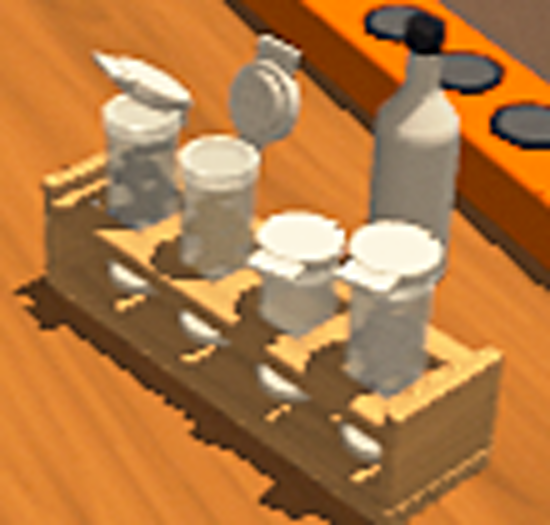

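Left to right in the top crop: ajar cap (spacers) at (130,185), open cap (screws) with tube at (235,165) and its cap at (220,100), shut short tube at (340,140) with lip at (362,180), and shut fuses at (447,108) with lip at (472,148).

Run:
```python
from h import *
f=lambda u,v,z:atz("top",205+u/5-.4,155+v/5-.4,z)
for nm,u,v,z in [("spc rim",132,180,.125),("scr rim",235,165,.122),("short",340,142,.104),("short lip",364,182,.101),("fus",447,108,.13),("fus lip",478,150,.127),
 ("cornTL",50,155,.072),("TR",490,40,.072),("BR",518,160,.072),("BL",90,278,.072)]: print(nm,f(u,v,z))
print("cell top",atz("top",342,238,.07),"side cell base",atz("side",261,327,0),"top", atz("side",260.5,301,.07))
print("bottle",atz("side",302,235,0), atz("top",248,137,.165))
for n in("tin","adaptor"):print(n,atz("top",*((143,229) if n=="tin" else (228,252)),.04))
```

```text
spc rim [0.6119 0.0245 0.125 ]
scr rim [ 0.6206 -0.0339  0.122 ]
short [ 0.6354 -0.095   0.104 ]
short lip [ 0.6124 -0.1089  0.101 ]
fus [ 0.6521 -0.154   0.13  ]
fus lip [ 0.6285 -0.1718  0.127 ]
cornTL [0.6311 0.0745 0.072 ]
TR [ 0.6997 -0.1873  0.072 ]
BR [ 0.6278 -0.203   0.072 ]
BL [0.5584 0.0507 0.072 ]
cell top [ 0.4756 -0.3011  0.07  ] side cell base [ 0.4761 -0.3118  0.    ] top [ 0.4771 -0.3052  0.07  ]
bottle [ 0.7154 -0.0943  0.    ] [ 0.7573 -0.0235  0.165 ]
tin [0.5039 0.2901 0.04  ]
adaptor [0.4344 0.0358 0.04  ]
```

>>> jog_arm:
  plan:
    - [0,0,-0.0222,0,0,0,1]
    - [0,0,-0.0222,0,0,0,1]
    - [0,0,-0.0222,0,0,0,1]
    - [0,0,-0.0222,0,0,0,1]
    - [0,0,0,-0.13,-0.398,0,1]
    - [0,0,0,-0.13,-0.398,0,1]
    - [0,0,0,-0.13,-0.398,0,1]
    - [0,0,0,-0.13,-0.398,0,1]
    - [0,0,0,-0.13,-0.398,0,1]
    - [0,0,0,-0.13,-0.398,0,1]
    - [0,0,0,-0.13,-0.398,0,1]
    - [0,0,0,-0.13,-0.398,0,1]
    - [0,0,0,-0.13,-0.398,0,1]
    - [0,0,0,-0.13,-0.398,0,1]
    - [0,0,0,-0.13,-0.398,0,1]
    - [0,0,0,-0.13,-0.398,0,1]
    - [0,0,0,-0.13,-0.398,0,1]
    - [0,0,0,-0.13,-0.398,0,1]
    - [0,0,0,-0.13,-0.398,0,1]
    - [0,0,0,0,0,0,1]

```text
time_s: 2.65
position: [0.5808, -0.08, 0.4039]
tcp_rot: [-180.0, -0.0, -164.8]
force: [-1.0, 0.8, -0.0]
width: 0.0878
grasp_force: 0.0
```

```bash
cat >> h.py <<'E'
def wpose(s):
    T=np.eye(4);T[:3,:3]=Ro.from_euler('xyz',s["tcp_rot"],degrees=True).as_matrix();T[:3,3]=s["position"];return T
def wsnap(name):
    T=wpose(bot.observe());im=bot.snapshot("wrist");cv2.imwrite(f"pics/{name}.png",im)
    m=bot.camera_model("wrist");np.savez(f"pics/{name}.npz",T=T@m["tool_from_camera"],K=m["intrinsics"]);return im
def watz(name,u,v,z):
    f=np.load(f"pics/{name}.npz");T=f["T"];d=T[:3,:3]@np.linalg.solve(f["K"],[u,v,1.]);return T[:3,3]+d*(z-T[2,3])/d[2]
def wproj(name,X):
    f=np.load(f"pics/{name}.npz");T=f["T"];p=f["K"]@(T[:3,:3].T@(np.asarray(X)-T[:3,3]));return p[:2]/p[2]
E
python3 - <<'E'
from h import *
im=wsnap("w1")
s=bot.observe();print(s["time_s"],s["position"],s["tcp_rot"],s["q"])
cv2.imwrite("pics/w1b.png",cv2.resize(im,(800,600),interpolation=cv2.INTER_CUBIC))
E
```

```text
2.7 [ 0.58   -0.0784  0.4038] [ 179.9363   -0.0746 -164.7153] [ -19.3109   11.7271   90.5757    0.0104   77.7948 -124.5978]
```

View pics/w1b.png

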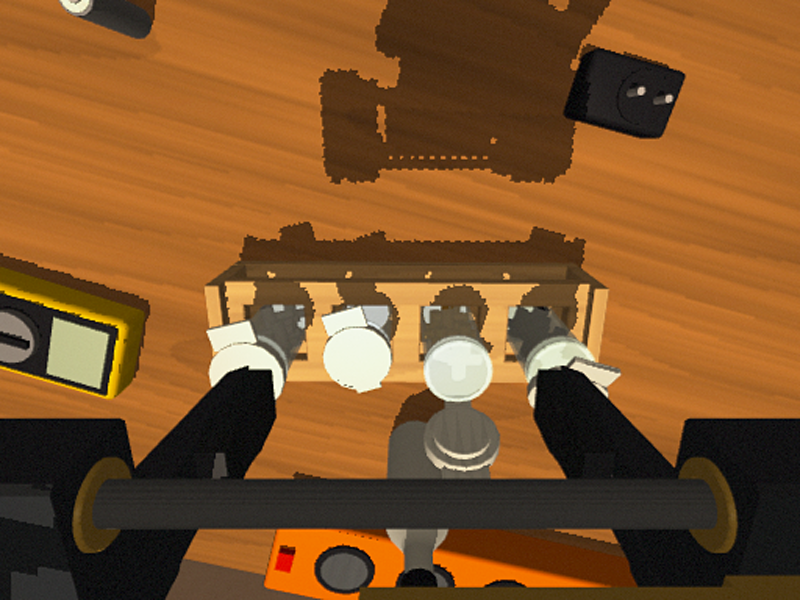

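The wrist view (800x600 scale) shows the short cap disc at (357,358) with lip end corners at (322,320) and (363,307), fuses lip corners at (206,333) and (249,321), the screws rim at (458,368) with its open cap at (462,438), and the spacers' lip at the right at (595,375). The bottle stands behind at about (410,460).

Run:
```python
from h import *
w=lambda u,v,z:watz("w1",u*.64,v*.64,z)
P=[("short c",357,358,.104),("lipL",322,322,.103),("lipR",363,307,.103),("lip in L",331,342,.103),("fus lipL",206,333,.129),("fus lipR",249,321,.129),("scr rim",458,369,.122),
("rackTL",206,287,.072),("rackTR",607,288,.072),("topboard frontL",226,283,.062),("tbfrontR",585,284,.062),("cell top",77,3,.068),
("scr lip end?",462,405,.15),("bottle base L",388,430,0.0),("spc rim R",597,360,.122),("spc lip a",620,375,.15),("spc lip b",608,388,.15)]
for p in P: print(p[0],w(*p[1:]))
# rack model fit
for c,yaw in [((.629,-.066),15.),((.632,-.070),14.5)]:
    R=Ro.from_euler('z',yaw,degrees=True).as_matrix()
    for q in [(-.038,-.136,.072),(-.038,.136,.072)]: print(c,wproj("w1",np.r_[c,0]+R@q)/.64)
```

```text
short c [ 0.6376 -0.0962  0.104 ]
lipL [ 0.62   -0.1227  0.103 ]
lipR [ 0.6038 -0.1006  0.103 ]
lip in L [ 0.6317 -0.1145  0.103 ]
fus lipL [ 0.6329 -0.1828  0.129 ]
fus lipR [ 0.6193 -0.1605  0.129 ]
scr rim [ 0.6201 -0.0367  0.122 ]
rackTL [ 0.6288 -0.2054  0.072 ]
rackTR [0.5589 0.0544 0.072 ]
topboard frontL [ 0.6264 -0.1958  0.062 ]
tbfrontR [0.562  0.0437 0.062 ]
cell top [ 0.4808 -0.3013  0.068 ]
scr lip end? [ 0.6278 -0.0351  0.15  ]
bottle base L [ 0.7506 -0.0498  0.    ]
spc rim R [0.5929 0.041  0.122 ]
spc lip a [0.5882 0.041  0.15  ]
spc lip b [0.5972 0.0379 0.15  ]
(0.629, -0.066) [203.6304 284.504 ]
(0.629, -0.066) [609.5334 285.9765]
(0.632, -0.07) [197.3334 285.4493]
(0.632, -0.07) [602.5022 290.2984]
```

>>> jog_arm:
  plan:
    - [0,0,-0.026,0,0,0,0]
    - [0,0,-0.026,0,0,0,0]
    - [0,-0.025,0,0,0,0,0]
    - [0,-0.025,0,0,0,0,0]
    - [0,-0.025,0,0,0,0,0]
    - [0,-0.025,0,0,0,0,0]
    - [0,-0.025,0,0,0,0,0]
    - [0,0,0,0,0,0,0]

```text
time_s: 3.7
position: [0.5787, -0.0761, 0.404]
tcp_rot: [179.8, 44.9, -146.0]
force: [-0.2, 0.4, -1.7]
width: 0.0102
grasp_force: 0.0
```

```bash
cat >> h.py <<'E'
def frame(c,yaw):
    T=np.eye(4);T[:3,:3]=Ro.from_euler('z',yaw,degrees=True).as_matrix();T[:3,3]=[*c,0];return T
SH=frame((.638,-.096),34)
TIP=.166
def steps(pts,F=SH,tip=TIP,ref=None):
    """shifts in tool fractions taking the tip through frame points (m)"""
    s=bot.observe();T=wpose(s);p=T[:3,3]+T[:3,2]*tip
    print("t",s["time_s"],"rot",s["tcp_rot"],"q",s["q"],"tip in frame",np.linalg.solve(F,np.r_[p,1])[:3],"f",s["force"],"w",s["width"])
    for q in pts:
        g=(F@np.r_[q,1])[:3];d=T[:3,:3].T@(g-p)/.12;print(q,d,"norm/.5: rows",np.linalg.norm(d)/.5);p=g
E
python3 - <<'E'
from h import *
steps([(-.07,0,.2),(-.065,0,.086),(-.0334,0,.0855)])
E
```

```text
t 3.7 rot [ 179.8115   44.9067 -145.9702] q [ -28.4863    4.78    103.5652   47.7307   58.0361 -174.0424] tip in frame [0.0792 0.0503 0.2864] f [-0.1969  0.3557 -1.6631] w 0.010209523430836257
(-0.07, 0, 0.2) [ 1.3887 -0.4171 -0.3691] norm/.5: rows 2.992434177648371
(-0.065, 0, 0.086) [ 0.6411 -0.0023  0.7023] norm/.5: rows 1.9018266073552672
(-0.0334, 0, 0.0855) [-0.1836 -0.0008  0.1889] norm/.5: rows 0.5267325908107656
```

>>> jog_arm:
  plan:
    - [0,0.025,0,0,0,0,0]
    - [0,0.025,0,0,0,0,0]
    - [0,0.025,0,0,0,0,0]
    - [0,0.025,0,0,0,0,0]
    - [0,0.025,0,0,0,0,0]
    - [0,0,0.0278,0,0,0,0]
    - [0,0,0.0278,0,0,0,0]
    - [0,0,0.0278,0,0,0,0]
    - [0,0,0.0278,0,0,0,0]
    - [0,0,0.0278,0,0,0,0]
    - [0,0,0.0278,0,0,0,0]
    - [0,0,0.0278,0,0,0,0]
    - [0,0,0.0278,0,0,0,0]
    - [0,0,0.0278,0,0,0,0]
    - [0,0,0.0278,0,0,0,0]
    - [0,0,0.0278,0,0,0,0]
    - [0,0,0.0278,0,0,0,0]
    - [0,0,0.0278,0,0,0,0]
    - [0,0,0.0278,0,0,0,0]
    - [0,0,0.0278,0,0,0,0]

```text
time_s: 6.2
position: [0.5797, -0.0765, 0.4053]
tcp_rot: [180.0, 0.3, 63.7]
force: [-0.5, 0.0, 0.4]
width: 0.0002
grasp_force: 0.0
```

>>> jog_arm:
  plan:
    - [0,0,0.0278,0,0,0,0]
    - [0,0,0.0278,0,0,0,0]
    - [0,0,0.0278,0,0,0,0]
    - [0,0.025,0,0,0,0,0]
    - [0,0.025,0,0,0,0,0]
    - [0,0.025,0,0,0,0,0]
    - [0,0.025,0,0,0,0,0]
    - [0,0.025,0,0,0,0,0]
    - [0,0,0,0,0,0,0]

```text
time_s: 7.32
position: [0.5791, -0.0767, 0.4042]
tcp_rot: [-179.9, -44.8, 33.9]
force: [0.1, -0.2, 0.2]
width: 0.0002
grasp_force: 0.0
```

Run:
```python
from h import *
steps([(-.07,0,.2),(-.065,0,.086),(-.0334,0,.0855)])
```

```text
t 7.325 rot [-179.8752  -44.7542   33.9226] q [-28.4742   4.8101 103.4684  47.5028  57.9502   6.2052] tip in frame [0.0789 0.0491 0.2863] f [ 0.0923 -0.2212  0.2125] w 0.00020998842356572553
(-0.07, 0, 0.2) [-1.3871  0.4103 -0.3632] norm/.5: rows 2.9829109356663097
(-0.065, 0, 0.086) [-0.6393  0.0015  0.704 ] norm/.5: rows 1.9018266073552672
(-0.0334, 0, 0.0855) [0.1841 0.0001 0.1884] norm/.5: rows 0.5267325908107655
```

>>> jog_arm:
  plan:
    - [0,0,0,-0.347,0.103,-0.091,0]
    - [0,0,0,-0.347,0.103,-0.091,0]
    - [0,0,0,-0.347,0.103,-0.091,0]
    - [0,0,0,-0.347,0.103,-0.091,0]
    - [0,0,0,-0.16,0,0.176,0]
    - [0,0,0,-0.16,0,0.176,0]
    - [0,0,0,-0.16,0,0.176,0]
    - [0,0,0,-0.16,0,0.176,0]
    - [0,0,0,0,0,0,0]

```text
time_s: 8.45
position: [0.4884, -0.197, 0.2021]
tcp_rot: [-179.5, -44.8, 33.9]
force: [-0.3, -0.1, 0.2]
width: 0.0006
grasp_force: 0.0
```

Run:
```python
from h import *
steps([(-.0334,0,.0855)])
im=wsnap("w2"); cv2.imwrite("pics/w2b.png",cv2.resize(im,(800,600),interpolation=cv2.INTER_CUBIC))
```

```text
t 8.45 rot [-179.5389  -44.7604   33.8829] q [-46.5413  20.3357 113.6536  57.9811  55.1312 -29.5036] tip in frame [-0.0636  0.001   0.0843] f [-0.3446 -0.1483  0.2185] w 0.0005516566365244351
(-0.0334, 0, 0.0855) [0.186  0.0092 0.1701] norm/.5: rows 0.5044422929189845
```

View pics/w2b.png

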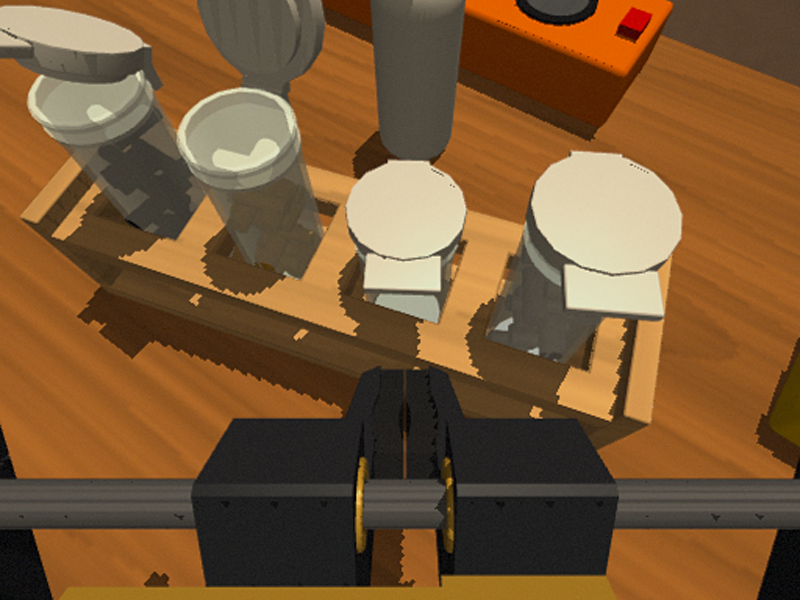

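The lip of the short cap (end corners at (366,290) and (441,292)) is centred ahead of the closed fingertips at (405,370), and the tool is square to it. The plan is to slide under the lip and follow the arc.

Run:
```python
from h import *
for u,v in [(366,290),(441,292)]: print("lip corner in short frame",np.linalg.solve(SH,np.r_[watz("w2",u*.64,v*.64,.101),1])[:3])
h=np.array([22,96.]);d=np.array([1,-1])/2**.5;n=np.array([1,1])/2**.5
pts=[(-.0330,.0830)]
for th in (0,20,40,60,80,100,115,122):
    t=np.radians(th);e=np.array([-np.cos(t),np.sin(t)]);m=np.array([-np.sin(t),-np.cos(t)])
    P=h+55*e-3*m+7*d if th<=40 else h+49*e-3*m
    pts.append(tuple((P-9*n)/1000))
steps([(a,0,b) for a,b in pts])
```

```text
lip corner in short frame [-0.0325  0.0131  0.101 ]
lip corner in short frame [-0.0332 -0.0121  0.101 ]
t 8.5 rot [-179.7504  -44.8447   33.9893] q [-46.5598  20.217  113.605   58.0452  55.1535 -29.513 ] tip in frame [-0.0634 -0.0002  0.0858] f [-0.3376  0.2052  0.381 ] w 0.00047598188893329443
(-0.033, 0, 0.083) [ 0.1629 -0.0006  0.1952] norm/.5: rows 0.5085333923343869
(np.float64(-0.0344142135623731), 0, np.float64(0.08768629150101524)) [ 0.0192 -0.0002 -0.036 ] norm/.5: rows 0.08158384921949205
(np.float64(-0.030071247275621056), 0, np.float64(0.10631647724628476)) [ 0.1351 -0.0004 -0.0846] norm/.5: rows 0.3188282265975018
(np.float64(-0.019618295104857266), 0, np.float64(0.12233774336313183)) [ 0.1559 -0.0002 -0.0332] norm/.5: rows 0.3188282265975017
(np.float64(-0.006265884819325619), 0, np.float64(0.13357128375475855)) [0.1449 0.     0.0121] norm/.5: rows 0.29082224915051913
(np.float64(0.010081701522678108), 0, np.float64(0.13841256339992006)) [0.125  0.0003 0.0675] norm/.5: rows 0.2841564356965299
(np.float64(0.027099222934037277), 0, np.float64(0.13737067433391845)) [0.0944 0.0004 0.1062] norm/.5: rows 0.2841564356965298
(np.float64(0.03906325715572529), 0, np.float64(0.13277726574889484)) [0.0437 0.0004 0.0974] norm/.5: rows 0.21359197686157583
(np.float64(0.04414622720521739), 0, np.float64(0.12960063788828635)) [0.0114 0.0002 0.0486] norm/.5: rows 0.09989932305524789
```

>>> jog_arm:
  plan:
    - [0,0,0,0.0815,0,0.0975,0]
    - [0,0,0,0.0815,0,0.0975,0]
    - [0,0,0,0.019,0,-0.036,0]
    - [0,0,0,0.0675,0,-0.042,0]
    - [0,0,0,0.0675,0,-0.042,0]
    - [0,0,0,0.078,0,-0.0165,0]
    - [0,0,0,0.078,0,-0.0165,0]
    - [0,0,0,0.0725,0,0.006,0]
    - [0,0,0,0.0725,0,0.006,0]
    - [0,0,0,0.0625,0,0.034,0]
    - [0,0,0,0.0625,0,0.034,0]
    - [0,0,0,0.047,0,0.053,0]
    - [0,0,0,0.047,0,0.053,0]
    - [0,0,0,0.044,0,0.097,0]
    - [0,0,0,0.0115,0,0.0485,0]
    - [0,0,0,0,0,0,0]
    - [0,0,0,0,0,-0.3,0]
    - [0,0,0,0,0,-0.4,0]
    - [0,0,0,0,0,0,0]

```text
time_s: 10.88
position: [0.5282, -0.1727, 0.3096]
tcp_rot: [179.7, -45.1, 34.1]
force: [0.2, 0.4, -0.0]
width: 0.0008
grasp_force: 0.0
```

Run:
```python
from h import *
steps([])
im=wsnap("w3"); cv2.imwrite("pics/w3b.png",im)
```

```text
t 10.875 rot [179.6869 -45.0771  34.1176] q [-41.1145  10.7691 109.2694  52.8168  59.0492 -13.3908] tip in frame [-0.0164 -0.0029  0.1924] f [ 0.1548  0.3655 -0.0134] w 0.0008292508227091662
```

View pics/w3b.png

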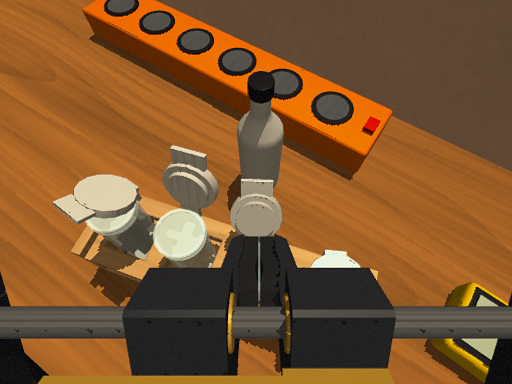

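The cap of the short tube stands back past upright, with its lip end at (257,181). The screws cap's lip is at (189,152) and the spacers' lip end is at about (62,207).

```bash
cat >> h.py <<'E'
from scipy.optimize import least_squares
RK=frame((.6305,-.0656),15.06)
def tubec(y): return (RK@[0,y,0,1])[:2]
def capfit(obs,rim,y,x0):
    """obs: list of (image,u,v,(lx,lz) cap coords); finds tube yaw, theta"""
    c=tubec(y)
    def pt(p,q):
        F=frame(c,p[0]);t=p[1];r,w,yy=q  # r from hinge, w height above rim when shut
        return (F@[.022-r*np.cos(t)+w*np.sin(t),yy,rim+r*np.sin(t)+w*np.cos(t),1])[:3]
    s=least_squares(lambda p:np.ravel([(wproj(i,pt(p,q))-(u,v)) for i,u,v,q in obs])/[1],x0,x_scale=[10,.3])
    return c,s.x,s.fun
E
python3 - <<'E'
from h import *
L=.055
print("short",capfit([("w3",243,181,(L,.003,.013)),("w3",272,181,(L,.003,-.013))],.096,-.031,[34,2.]))
print("screws",capfit([("w3",173,147,(L,.003,.013)),("w3",206,156,(L,.003,-.013))],.122,.031,[15,1.9]))
print("spacers",capfit([("w3",53,204,(L,.003,.013)),("w3",78,221,(L,.003,-.013))],.122,.093,[5,.5]))
steps([(-.134,0,.3)])
E
```

```text
short (array([ 0.6386, -0.0955]), array([30.8694,  2.1532]), array([-2.225 , -1.06  ,  1.9624,  0.546 ]))
screws (array([ 0.6224, -0.0357]), array([14.2291,  1.8933]), array([-0.604 , -0.9503,  0.3979,  0.6443]))
spacers (array([0.6063, 0.0242]), array([0.7741, 0.5852]), array([-0.093 , -0.9911,  0.7603,  1.0465]))
t 10.925 rot [179.8435 -45.0403  34.0369] q [-41.0385  10.9013 109.299   52.8397  58.9873 -13.4025] tip in frame [-0.0159 -0.002   0.1909] f [-0.35   -0.216  -0.5976] w 0.00023408637866035575
(-0.134, 0, 0.3) [-0.0518 -0.014  -1.3386] norm/.5: rows 2.6793242328897713
```

>>> jog_arm:
  plan:
    - [0,-0.025,0,0,0,-0.1,0]
    - [0,-0.025,0,0,0,-0.1,0]
    - [0,-0.025,0,0,0,-0.1,0]
    - [0,-0.025,0,0,0,0,0.5]
    - [0,-0.025,0,0,0,0,0.7]
    - [0,0,0,0,0,0,0.7]

```text
time_s: 11.68
position: [0.5119, -0.1817, 0.3347]
tcp_rot: [-179.9, -0.0, 34.2]
force: [0.7, 0.0, 0.4]
width: 0.0282
grasp_force: 0.0
```

>>> jog_arm:
  plan:
    - [0,0,0,-0.2025,0.1675,0,0.7]
    - [0,0,0,-0.2025,0.1675,0,0.7]
    - [0,0,0,-0.2025,0.1675,0,0.7]
    - [0,0,0,-0.2025,0.1675,0,0.7]
    - [0,0,0,0,0,0,0.7]

```text
time_s: 12.3
position: [0.4749, -0.3054, 0.3351]
tcp_rot: [-179.9, -0.2, 33.9]
force: [-0.1, 0.6, 1.3]
width: 0.0618
grasp_force: 0.0
```

Run:
```python
from h import *
im=wsnap("w4"); cv2.imwrite("pics/w4b.png",im)
steps([])
```

```text
t 12.35 rot [-179.912    -0.1574   33.9078] q [-44.735   13.1306  97.2799   0.1831  69.6449  11.2933] tip in frame [-0.251  -0.0815  0.1691] f [0.6894 0.5692 0.0267] w 0.061799498440689826
```

View pics/w4b.png

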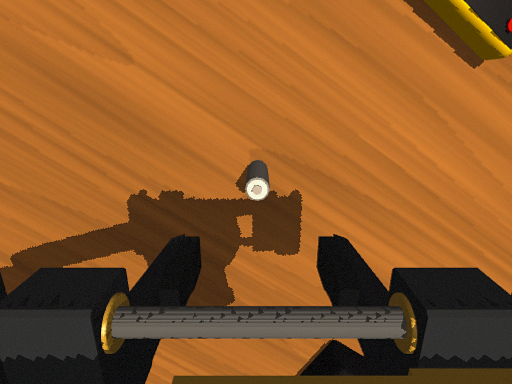

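The cell top is at (257,189), almost centred between the fingers.

Run:
```python
from h import *
c=watz("w4",257,189,.068);print(c)
steps([(c[0],c[1],.0375)],F=np.eye(4))
```

```text
[ 0.4769 -0.3031  0.068 ]
t 12.35 rot [-179.912    -0.1574   33.9078] q [-44.735   13.1306  97.2799   0.1831  69.6449  11.2933] tip in frame [ 0.4754 -0.3039  0.1691] f [0.6894 0.5692 0.0267] w 0.061799498440689826
(np.float64(0.47688036835941866), np.float64(-0.303090074674084), 0.0375) [0.0108 0.0028 1.0968] norm/.5: rows 2.1936770061403994
```

>>> jog_arm:
  newtons: 15
  plan:
    - [0,0,0,0.011,0.003,0.274,0.7]
    - [0,0,0,0,0,0.274,0.7]
    - [0,0,0,0,0,0.274,0.7]
    - [0,0,0,0,0,0.275,0.7]
    - [0,0,0,0,0,0,0.7]
    - [0,0,0,0,0,0,0]
    - [0,0,0,0,0,0,0]
    - [0,0,0,0,0,0,0]
    - [0,0,0,0,0,0,0]
    - [0,0,0,0,0,0,0]
    - [0,0,0,0,0,0,0]
    - [0,0,0,0,0,-0.1,0]
    - [0,0,0,0,0,-0.3,0]
    - [0,0,0,0,0,-0.4,0]
    - [0,0,0,0,0,-0.4,0]
    - [0,0,0,0,0,-0.4,0]
    - [0,0,0,0,0,0,0]

```text
time_s: 14.48
position: [0.4776, -0.3043, 0.4018]
tcp_rot: [179.5, -0.1, 34.0]
force: [0.1, 0.1, -1.1]
width: 0.0203
grasp_force: 14.9
```

Run:
```python
from h import *
steps([(0,0,.225),(0,0,.125),(0,0,.103)])
```

```text
t 14.475 rot [179.4894  -0.105   34.0065] q [-44.5133   9.2403  93.7135   0.0013  76.5249  11.4804] tip in frame [-0.2492 -0.0845  0.2358] f [ 0.1362  0.1331 -1.081 ] w 0.0203328988734178
(0, 0, 0.225) [ 2.0765 -0.7047  0.0875] norm/.5: rows 4.389080888710315
(0, 0, 0.125) [-0.0015 -0.0074  0.8333] norm/.5: rows 1.666666666666667
(0, 0, 0.103) [-0.0003 -0.0016  0.1833] norm/.5: rows 0.3666666666666668
```

>>> jog_arm:
  plan:
    - [0,0,0,0.346,-0.1175,0.0145,0]
    - [0,0,0,0.346,-0.1175,0.0145,0]
    - [0,0,0,0.346,-0.1175,0.0145,0]
    - [0,0,0,0.346,-0.1175,0.0145,0]
    - [0,0,0,0.346,-0.1175,0.0145,0]
    - [0,0,0,0.346,-0.1175,0.0145,0]
    - [0,0,0,0,0,0,0]
    - [0,0,0,0,0,0,0]

```text
time_s: 15.48
position: [0.6355, -0.0943, 0.3847]
tcp_rot: [-179.9, 0.1, 34.0]
force: [0.4, -0.2, -0.1]
width: 0.0204
grasp_force: 14.9
```

Run:
```python
from h import *
im=wsnap("w5"); cv2.imwrite("pics/w5b.png",im)
steps([(0,0,.125),(0,0,.103)])
```

```text
t 15.525 rot [-179.9336    0.0816   33.9673] q [-19.0497  19.7686  82.778   -0.0258  77.5556  36.9887] tip in frame [-0.0017  0.0026  0.2191] f [-0.1961  0.9443  0.4509] w 0.0202826250706246
(0, 0, 0.125) [0.0155 0.0224 0.7839] norm/.5: rows 1.568805180278668
(0, 0, 0.103) [0.0003 0.0002 0.1833] norm/.5: rows 0.36666666666666675
```

View pics/w5b.png

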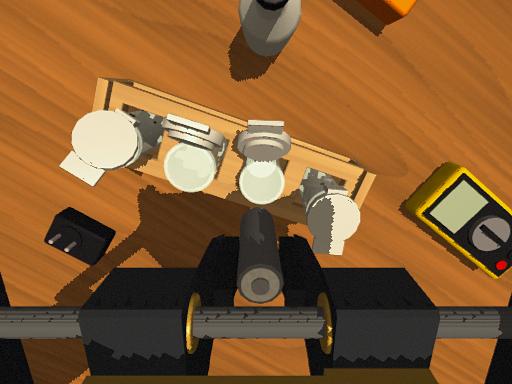

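The cell is held straight at (260,255), and the open short tube's rim is at (262,182).

Run:
```python
from h import *
print(np.linalg.solve(SH,np.r_[watz("w5",262,182,.096),1])[:3], wproj("w5",(SH@[0,0,.096,1])[:3]))
```

```text
[ 0.0002 -0.0005  0.096 ] [261.4195 182.1788]
```

>>> jog_arm:
  plan:
    - [0,0,0,0.0155,0.015,0.2,0]
    - [0,0,0,0,0,0.2,0]
    - [0,0,0,0,0,0.15,0]
    - [0,0,0,0,0,0.1,0]
    - [0,0,0,0,0,0.1,0]
    - [0,0,0,0,0,0.1,0]
    - [0,0,0,0,0,0.09,0]
    - [0,0,0,0,0,0,0]

```text
time_s: 16.52
position: [0.6382, -0.0945, 0.272]
tcp_rot: [-179.9, 0.1, 34.0]
force: [-0.6, 1.0, -0.5]
width: 0.0202
grasp_force: 14.9
```

Run:
```python
from h import *
steps([(0,0,.102),(-.0,0,.26)])
```

```text
t 16.525 rot [-179.9117    0.0652   34.0032] q [-18.9439  26.974   86.8988   0.0013  66.237   37.0525] tip in frame [0.0008 0.0013 0.106 ] f [-0.5966  1.0014 -0.5416] w 0.020184014210383055
(0, 0, 0.102) [-0.007   0.0113  0.0337] norm/.5: rows 0.0724963042982564
(-0.0, 0, 0.26) [-0.0015 -0.002  -1.3167] norm/.5: rows 2.633333333333333
```

>>> jog_arm:
  plan:
    - [0,0,0,-0.007,0.01,0.03,0]
    - [0,0,0,0,0,0,0.31]
    - [0,0,0,0,0,0,0.31]
    - [0,0,0,0,0,0,0.31]
    - [0,0,0,0,0,0,0.31]
    - [0,0,0,0,0,-0.2,0.31]
    - [0,0,0,0,0,-0.3,0.31]
    - [0,0,0,0,0,-0.3,0.31]
    - [0,0,0,0,0,-0.3,0.31]
    - [0,0,0,0,0,-0.15,0]
    - [0,0,0,0,0,0,0]

```text
time_s: 17.9
position: [0.6388, -0.0962, 0.4208]
tcp_rot: [179.9, -0.1, 34.0]
force: [0.2, 0.2, -0.8]
width: 0.0094
grasp_force: 0.0
```

Run:
```python
from h import *
im=wsnap("w6"); cv2.imwrite("pics/w6b.png",im); im=bot.snapshot("side")
a=cv2.imread("pics/w6b.png"); b=cv2.resize(im[160:275,220:330],None,fx=3,fy=3,interpolation=cv2.INTER_CUBIC)
o=np.zeros((384,800,3),np.uint8);o[:,:470]=a[:,:470];o[:345,470:]=b;cv2.imwrite("pics/w6c.png",o)
steps([])
```

```text
t 18.0 rot [-179.8981    0.0792   33.995 ] q [-19.0785  18.6595  80.3616  -0.0022  81.108   36.9269] tip in frame [-0.0001  0.0001  0.252 ] f [ 0.8121  0.3614 -0.5842] w 0.0018854244304807083
```

View pics/w6c.png

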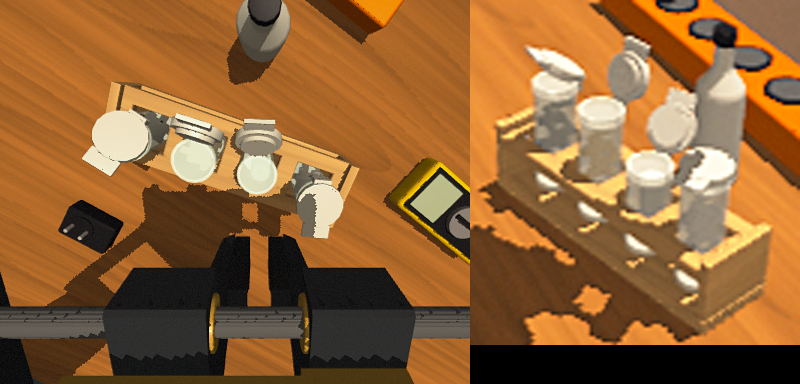

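My ten pictures are used up. The last one shows empty fingers and the open short tube at (258,175), so from here I'll check the cell numerically.

Run:
```python
from h import *
for nm in("w5","w6"):
    im=cv2.imread(f"pics/{nm}b.png").mean(2).astype(int)
    for z in(.096,.086,.05):
        u,v=wproj(nm,(SH@[0,0,z,1])[:3]);print(nm,z,u,v)
    u,v=np.round(wproj(nm,(SH@[0,0,.086,1])[:3])).astype(int)
    print(im[v-18:v+34:2,u-20:u+21:2])
```

```text
w5 0.096 261.4194500520344 182.17884079518228
w5 0.086 261.34464416154674 179.0943643045164
w5 0.05 261.1115619206769 169.4836680389133
[[160 112  72 181 183 201 221 119 236 122 209 128 218 129 208 131 196 200
  102  80  75]
 [165  72  74 174 213 201 234 237 237 237 237 235 238 238 237 231 211 203
  107  91  73]
 [154  73  90 195 225 236 235 233 231 233 233 233 233 231 233 237 235 225
  145 104  68]
 [ 82  80 180 234 236 232 232 233 232 233 233 232 233 233 233 232 235 231
  206 157  70]
 [ 63 171 215 216 232 232 233 233 233 233 233 233 233 233 232 232 234 213
  215 212  94]
 [110 209 220 212 228 233 232 233 232 232 233 231 233 232 232 232 222 207
  213 235 217]
 [203 235 212 213 213 231 234 232 232 232 232 232 232 233 234 230 207 207
  207 221 220]
 [228 230 211 213 215 214 225 233 234 233 233 233 232 232 217 209 206 207
  206 206 235]
 [234 217 212 212 213 214 213 212 217 228 230 225 215 209 210 209 209 206
  206 205 231]
 [233 210 212 213 213 213 214 214 212 213 213 213 212 210 213 210 209 206
  207 206 231]
 [235 212 213 213 215 214 214 214 215 213 213 213 211 214 209 209 208 209

[... 3104 characters left out ...]
2  61 188 226 227 211 212 211 213 211 213 212 233 228 182 149
  152 152 151]
 [ 72  73  73  69  66  88 217 227 232 234 234 234 230 226 212 152 149 152
  153 152 157]
 [ 74  72  72  73  71  70 157 157 172 200 200 184 171 151 150 152 153 155
   78  59  60]
 [ 49  50  67  70  71  74 157  84  86 152  83  60  64  83 151  82  81  63
   66  65  67]
 [ 47  49  44  50  48  57  71  71  72  71  70  72  70  74  72  73  73  71
   70  68  67]
 [ 48  52  45  46  41  51  53  51  51  73  72  69  76  71  70  72  73  75
   74  76  74]
 [ 52  53  47  49  47  57  52  51  49  66  52  53  72  73  71  77  74  74
   73  75  76]
 [ 48  47  47 115 113 111 106 106 107 112  67  52  48  45  54  70  74  69
   74  74  74]]
```

The pixels show a disc about 18 px across with a button, inside the short tube at the expected height, so the cell is in. Next is shutting its cap from behind.

```bash
cat >> h.py <<'E'
def shutpath(rim,th0,half=9):
    h=np.array([22,rim]);out=[]
    e=lambda t:np.array([-np.cos(t),np.sin(t)]);k=lambda t:np.array([np.sin(t),np.cos(t)])
    zt=rim+32
    def pf(t,r,o=7.5):return h+r*e(t)+o*k(t)
    T=np.radians(th0)
    out=[(pf(T,55)[0]+15+half,rim+114),(pf(T,55)[0]+15+half,zt)]
    for a in range(int(th0)-8,90,-12): out.append((pf(np.radians(a),55)[0]+half,zt))
    for a,r in((85,35),(70,40),(55,46),(40,50),(25,50),(12,50),(4,50)):
        p=pf(np.radians(a),r);out.append((p[0]+half,p[1]))
    out.append((out[-1][0],rim+8.3))
    return [(round(x/1000,4),0,round(z/1000,4)) for x,z in out]
E
python3 - <<'E'
from h import *
print("bottle near edge",np.linalg.solve(SH,np.r_[watz("w5",267,55,0),1])[:3])
steps(shutpath(96,123))
E
```

```text
bottle near edge [ 0.1143 -0.0063  0.    ]
t 18.0 rot [-179.8981    0.0792   33.995 ] q [-19.0785  18.6595  80.3616  -0.0022  81.108   36.9269] tip in frame [-0.0001  0.0001  0.252 ] f [ 0.8121  0.3614 -0.5842] w 0.0018854244304807083
(np.float64(0.0822), 0, 0.21) [0.6862 0.0012 0.3489] norm/.5: rows 1.539552979146214
(np.float64(0.0822), 0, 0.128) [0.0009 0.0012 0.6833] norm/.5: rows 1.366666666666667
(np.float64(0.061), 0, 0.128) [-0.1767  0.      0.0002] norm/.5: rows 0.3533333333333332
(np.float64(0.0507), 0, 0.128) [-0.0858  0.      0.0001] norm/.5: rows 0.17166666666666586
(np.float64(0.0395), 0, 0.128) [-0.0933  0.      0.0001] norm/.5: rows 0.18666666666666729
(np.float64(0.0354), 0, np.float64(0.1315)) [-0.0342 -0.     -0.0291] norm/.5: rows 0.08984554647962352
(np.float64(0.0244), 0, np.float64(0.1362)) [-0.0917 -0.0001 -0.039 ] norm/.5: rows 0.1993670540039713
(np.float64(0.0108), 0, np.float64(0.138)) [-0.1134 -0.     -0.0148] norm/.5: rows 0.22864334186189936
(np.float64(-0.0025), 0, np.float64(0.1339)) [-0.1108  0.0001  0.0343] norm/.5: rows 0.23196024563609127
(np.float64(-0.0111), 0, np.float64(0.1239)) [-0.0716  0.0002  0.0834] norm/.5: rows 0.21982316125063453
(np.float64(-0.0163), 0, np.float64(0.1137)) [-0.0432  0.0002  0.0851] norm/.5: rows 0.19081695708482266
(np.float64(-0.0184), 0, np.float64(0.107)) [-0.0174  0.0001  0.0559] norm/.5: rows 0.11702326454361302
(np.float64(-0.0184), 0, 0.1043) [0.     0.     0.0225] norm/.5: rows 0.044999999999999915
```

>>> jog_arm:
  plan:
    - [0,0,0,0.222,0,0.1165,0]
    - [0,0,0,0.222,0,0.1165,0]
    - [0,0,0,0.222,0,0.1165,0]
    - [0,0,0,0,0,0.228,0]
    - [0,0,0,0,0,0.228,0]
    - [0,0,0,0,0,0.228,0]
    - [0,0,0,-0.079,0,0,0]
    - [0,0,0,-0.079,0,0,0]
    - [0,0,0,-0.086,0,0,0]
    - [0,0,0,-0.093,0,0,0]
    - [0,0,0,-0.034,0,-0.029,0]
    - [0,0,0,-0.092,0,-0.039,0]
    - [0,0,0,-0.113,0,-0.015,0]
    - [0,0,0,-0.111,0,0.034,0]
    - [0,0,0,-0.072,0,0.083,0]
    - [0,0,0,-0.043,0,0.085,0]
    - [0,0,0,-0.017,0,0.056,0]
    - [0,0,0,0,0,0.0225,0]
    - [0,0,0,0,0,0,0]

```text
time_s: 20.38
position: [0.6234, -0.1062, 0.2713]
tcp_rot: [-180.0, 0.0, 34.0]
force: [-0.3, 0.2, -0.9]
width: 0.0004
grasp_force: 0.0
```

Run:
```python
from h import *
steps([])
```

```text
t 20.375 rot [-179.9608    0.003    34.0034] q [-20.4103  25.5737  89.0176   0.0224  65.4424  35.577 ] tip in frame [-0.0178 -0.0002  0.1053] f [-0.3392  0.1695 -0.9165] w 0.00035030462823500846
```

>>> jog_arm:
  plan:
    - [0,0,0,0,0,0.01,0]
    - [0,0,0,0,0,0.01,0]
    - [0,0,0,0,0,0,0]

```text
time_s: 20.75
position: [0.6236, -0.1063, 0.2703]
tcp_rot: [180.0, -0.0, 34.0]
force: [-2.3, 0.2, 5.1]
width: 0.0005
grasp_force: 2.4
```

>>> jog_arm:
  plan:
    - [0,0,0,0,0,0.01,0]
    - [0,0,0,0,0,0,0]

```text
time_s: 21.0
position: [0.6236, -0.1063, 0.27]
tcp_rot: [180.0, -0.0, 34.0]
force: [-5.0, 2.2, 11.9]
width: 0.0002
grasp_force: 5.6
```

>>> jog_arm:
  plan:
    - [0,0,0,0,0,0.008,0]
    - [0,0,0,0,0,0,0]
    - [0,0,0,0,0,-0.2,0]
    - [0,0,0,0,0,-0.4,0]
    - [0,0,0,0,0,-0.4,0]
    - [0,0,0,0,0,-0.4,0]
    - [0,0,0.0275,0,0,0,0]
    - [0,0,0.0275,0,0,0,0]
    - [0,0,0,0,0,0,0]
    - [0,0,0,0,0,0,0]

```text
time_s: 22.25
position: [0.6234, -0.1064, 0.435]
tcp_rot: [-180.0, 0.0, 14.4]
force: [-0.0, 0.1, -1.0]
width: 0.0004
grasp_force: 0.0
```

```bash
cat >> h.py <<'E'
SC=frame((.6224,-.0357),14.2)
SP=frame((.6063,.0242),0.8)
E
python3 - <<'E'
from h import *
im=wsnap("w7")
steps(shutpath(122,108),F=SC)
E
```

```text
t 22.3 rot [-179.984     0.0187   14.3558] q [-20.4212  16.2862  81.3949   0.0025  82.3435  55.2226] tip in frame [-0.0165 -0.0687  0.269 ] f [ 1.2601  0.3813 -0.0589] w 0.00012462412442698872
(np.float64(0.0701), 0, 0.236) [ 0.7231 -0.5704  0.2753] norm/.5: rows 1.9226385304605285
(np.float64(0.0701), 0, 0.154) [0.0002 0.0002 0.6833] norm/.5: rows 1.3666666666666665
(np.float64(0.0479), 0, 0.154) [-0.185  -0.0005  0.0001] norm/.5: rows 0.3699999999999999
(np.float64(0.0354), 0, np.float64(0.1575)) [-0.1042 -0.0003 -0.0291] norm/.5: rows 0.21634591642911916
(np.float64(0.0244), 0, np.float64(0.1622)) [-0.0917 -0.0003 -0.0391] norm/.5: rows 0.19936705400397128
(np.float64(0.0108), 0, np.float64(0.164)) [-0.1133 -0.0003 -0.015 ] norm/.5: rows 0.22864334186190097
(np.float64(-0.0025), 0, np.float64(0.1599)) [-0.1108 -0.0003  0.0342] norm/.5: rows 0.23196024563609033
(np.float64(-0.0111), 0, np.float64(0.1499)) [-0.0716 -0.0002  0.0834] norm/.5: rows 0.21982316125063434
(np.float64(-0.0163), 0, np.float64(0.1397)) [-0.0433 -0.0001  0.085 ] norm/.5: rows 0.19081695708482255
(np.float64(-0.0184), 0, np.float64(0.133)) [-0.0175 -0.      0.0558] norm/.5: rows 0.1170232645436128
(np.float64(-0.0184), 0, 0.1303) [0.     0.     0.0225] norm/.5: rows 0.04500000000000013
```

>>> jog_arm:
  plan:
    - [0,0,0,0.241,-0.19,0.092,0]
    - [0,0,0,0.241,-0.19,0.092,0]
    - [0,0,0,0.241,-0.19,0.092,0]
    - [0,0,0,0,0,0,0]
    - [0,0,0,0,0,0.228,0]
    - [0,0,0,0,0,0.228,0]
    - [0,0,0,0,0,0.228,0]
    - [0,0,0,-0.092,0,0,0]
    - [0,0,0,-0.093,0,0,0]
    - [0,0,0,-0.104,0,-0.029,0]
    - [0,0,0,-0.092,0,-0.039,0]
    - [0,0,0,-0.113,0,-0.015,0]
    - [0,0,0,-0.111,0,0.034,0]
    - [0,0,0,-0.072,0,0.083,0]
    - [0,0,0,-0.043,0,0.085,0]
    - [0,0,0,-0.0175,0,0.056,0]
    - [0,0,0,0,0,0.0225,0]
    - [0,0,0,0,0,0.015,0]
    - [0,0,0,0,0,0,0]

```text
time_s: 24.68
position: [0.6044, -0.0407, 0.2959]
tcp_rot: [-180.0, 0.2, 14.2]
force: [-11.5, -2.0, 15.5]
width: 0.0002
grasp_force: 7.9
```

Run:
```python
from h import *
steps([],F=SC)
```

```text
t 24.675 rot [-179.9884    0.1866   14.226 ] q [-15.0472  20.8102  92.4368  -0.0882  66.9215  60.7615] tip in frame [-0.0192 -0.0004  0.1299] f [-11.4554  -2.0236  15.5066] w 0.00015728339695523114
```

>>> jog_arm:
  plan:
    - [0,0,0,0,0,0.008,0]
    - [0,0,0,0,0,0,0]
    - [0,0,0,0,0,-0.3,0]
    - [0,0,0,0,0,-0.3,0]
    - [0,0,0,0,0,-0.1,0]
    - [0,0,0.0186,0,0,0,0]
    - [0,0,0.0186,0,0,0,0]
    - [0,0,0,0,0,0,0]

```text
time_s: 25.68
position: [0.6047, -0.0404, 0.3762]
tcp_rot: [-180.0, 0.1, 0.9]
force: [1.0, 0.6, -0.5]
width: 0.0008
grasp_force: 0.0
```

Run:
```python
from h import *
steps([(-.003,0,.185)]+shutpath(122,108)[-5:],F=SP)
```

```text
t 25.675 rot [-179.9547    0.1156    0.8718] q [-15.0295  15.7468  88.9812   0.0123  75.3956  74.0957] tip in frame [-0.0028 -0.0644  0.2102] f [ 0.9526  0.5846 -0.5169] w 0.0007626958885840749
(-0.003, 0, 0.185) [-0.0002 -0.5365  0.2103] norm/.5: rows 1.1524496150361778
(np.float64(-0.0025), 0, np.float64(0.1599)) [0.0046 0.0002 0.2092] norm/.5: rows 0.41841632642886006
(np.float64(-0.0111), 0, np.float64(0.1499)) [-0.0715 -0.      0.0835] norm/.5: rows 0.21982316125063361
(np.float64(-0.0163), 0, np.float64(0.1397)) [-0.0432  0.      0.0851] norm/.5: rows 0.1908169570848228
(np.float64(-0.0184), 0, np.float64(0.133)) [-0.0174  0.      0.0559] norm/.5: rows 0.11702326454361252
(np.float64(-0.0184), 0, 0.1303) [0.     0.     0.0225] norm/.5: rows 0.04500000000000013
```

>>> jog_arm:
  plan:
    - [0,0,0,0,-0.27,0.105,0]
    - [0,0,0,0,-0.267,0.105,0]
    - [0,0,0,0,0,0.1,0]
    - [0,0,0,0.005,0,0.109,0]
    - [0,0,0,-0.0715,0,0.0835,0]
    - [0,0,0,-0.043,0,0.085,0]
    - [0,0,0,-0.0175,0,0.056,0]
    - [0,0,0,0,0,0.0225,0]
    - [0,0,0,0,0,0.015,0]
    - [0,0,0,0,0,0.008,0]
    - [0,0,0,0,0,0,0]

```text
time_s: 27.05
position: [0.5886, 0.0236, 0.2961]
tcp_rot: [180.0, 0.1, 0.8]
force: [-6.6, -1.5, 8.8]
width: 0.0005
grasp_force: 4.8
```

Run:
```python
from h import *
steps([],F=SP)
```

```text
t 27.05 rot [179.9707   0.0521   0.8245] q [-9.2306 18.8366 95.0516 -0.0415 66.158  79.9616] tip in frame [-0.0179 -0.0004  0.1301] f [-6.5747 -1.5278  8.761 ] w 0.00046397843521551373
```

>>> jog_arm:
  plan:
    - [0,0,0,0,0,0.01,0]
    - [0,0,0,0,0,0,0]
    - [0,0,0,0,0,-0.3,0]
    - [0,0,0,0,0,-0.4,0]
    - [0,0,0,0,0,-0.4,0]
    - [0,0,0,-0.1,0.25,-0.1,0]
    - [0,0,0,-0.1,0.25,-0.1,0]
    - [0,0,0,-0.1,0.25,-0.1,0]
    - [0,0,0,0,0,0,0]
    - [0,0,0,0,0,0,0]

```text
time_s: 28.3
position: [0.5541, -0.0664, 0.4614]
tcp_rot: [-180.0, 0.0, 0.8]
force: [0.3, -0.7, -0.1]
width: 0.0008
grasp_force: 0.0
```

Run:
```python
from h import *
im=wsnap("w8")
hsv=cv2.cvtColor(im,cv2.COLOR_BGR2HSV);white=((hsv[...,2]>150)&(hsv[...,1]<60)).astype(np.uint8)
side=bot.snapshot("side");hs=cv2.cvtColor(side,cv2.COLOR_BGR2HSV);ws=((hs[...,2]>150)&(hs[...,1]<60)).astype(np.uint8)
FU=frame((RK@[0,-.093,0,1])[:2],37)
a=np.linspace(0,2*np.pi,40)
def outline(F,z):
    d=[(.022*np.cos(t),.022*np.sin(t),z+.008,1) for t in a]
    l=[(-.018,-.013,z+.007,1),(-.033,-.013,z+.007,1),(-.033,.013,z+.007,1),(-.018,.013,z+.007,1)]
    return [[(F@p)[:3] for p in q] for q in(d,l)]
for nm,F,z in [("short",SH,.096),("screws",SC,.122),("spacers",SP,.122),("fuses",FU,.122)]:
    for lab,M,P in(("w8",white,lambda X:wproj("w8",X)),("side",ws,lambda X:proj("side",X))):
        m=np.zeros_like(M)
        for q in outline(F,z): cv2.fillPoly(m,[np.round([P(X) for X in q]).astype(np.int32)],1)
        ring=cv2.dilate(m,np.ones((9,9)))-cv2.dilate(m,np.ones((3,3)))
        y,x=np.where(m);print(nm,lab,"centre",x.mean().round(),y.mean().round(),"white in %.2f ring %.2f"%(M[m>0].mean(),M[ring>0].mean()))
t0=cv2.imread("pics/top0.png");t1=bot.snapshot("top")
d=(cv2.absdiff(t0,t1).max(2)>50).astype(np.uint8)
n,_,st,ce=cv2.connectedComponentsWithStats(d);print([(s[:5].tolist()) for s in st[1:] if s[4]>15])
steps([])
```

```text
short w8 centre 291.0 91.0 white in 0.92 ring 0.01
short side centre 279.0 213.0 white in 0.84 ring 0.24
screws w8 centre 229.0 107.0 white in 0.93 ring 0.01
screws side centre 262.0 194.0 white in 0.79 ring 0.24
spacers w8 centre 167.0 123.0 white in 0.92 ring 0.03
spacers side centre 246.0 184.0 white in 0.83 ring 0.15
fuses w8 centre 358.0 73.0 white in 0.90 ring 0.05
fuses side centre 298.0 215.0 white in 0.86 ring 0.25
[[151, 165, 168, 219, 13886], [334, 234, 12, 12, 99], [0, 356, 87, 28, 1272], [219, 367, 32, 17, 262], [214, 372, 6, 5, 16]]
t 28.45 rot [-179.9628    0.0542    0.875 ] q [-18.9714   5.7686  90.6848   0.0167  83.6102  70.1517] tip in frame [-0.0527  0.072   0.2951] f [-0.4463  0.2784  0.1274] w 0.0007655886453799808
```

```bash
python3 -c "
from workcell import bot
print(bot.hand_in())"
```

```text
the job is handed in; nothing more can be done
None
```

The job is handed in at about 28 s: the cell is in the short tube, and all four caps match the shut outline in the final camera check. The three caps I moved were pressed to a firm stop; nothing else on the bench appears to have been touched, though the arm hid the middle of the view when I checked.

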